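# Find the clear nest by feel and seat the canister

### The arm

A 6-joint arm with a two-finger parallel gripper is mounted at the origin on the work surface. World frame = base frame: x ahead of the robot, y to its left, z up, the work surface at z = 0. Lengths are in m, angles in rad, forces in N, time in s.
With the tool pointing down it reaches from about 0.3 to 0.75 m from the base axis. Payload 8.5 kg.
Tool frame: the origin (TCP) lies midway between the tips of the shut fingers; the grasp point (between the pads) lies 19 mm behind it (robot.pinch_z is the distance from the TCP to the grasp point, in m); z points along the fingers, y is the direction in which the jaws open and shut (so a half turn about z gives the same grasp; the last joint's range is limited). The gripper opens to 85 mm and grips with 20 to 120 N. Pads are 22 mm wide; open, the fingers measure 114 mm over their backs; the gripper's body (76 mm by 85 mm) begins 54 mm behind the grasp point. The pads swing forward as they close: fully open they stand 13 mm farther back than shut.
Start: joints at [-1.515, 0.381, 1.297, -0, 1.464, -0.215], TCP at [0.147, -0.53, 0.231] pointing down, gripper open.
Joint ranges: [-3.11, 3.11], [-0.89, 2.33], [0.22, 2.48], [-1.42, 4.56], [0.17, 2.85], [-2.88, 2.88]. Speed limits (rad/s): [2.39, 2.39, 3.14, 3.14, 3.14, 3.14].

### API

Orientations are given as a unit quaternion [w, x, y, z].
In Python, from rig import robot, optics gives the robot as it stands.
- The arm moves only by the tool carry_out, never from a script. Its argument "plan" is a list that holds one entry, the list of rows, each a list of 7 numbers: the shift along the tool's x, y, z in m, then the turn, a rotation vector about the tool's x, y, z in degrees, then the opening in per cent of the stroke, from 0 (shut) to 100 (fully open). In form: [[[x, y, z, ax, ay, az, fingers], ...]]. A call has 1 to 10 rows; each row shifts and turns the commanded pose from where the row before left it, along the tool's axes as they then stand; what a row does not reach is not made up. A row lasts 1/10 s, in which the tool goes at most 50 mm and 8.59 degrees, less where a joint would pass 70% of its speed; a pose out of reach is approached as far as the arm can. A call with a gripper value outside its range is refused whole. The fingers move at their own pace and stop on an object; "squeeze" is the grip in N (left out, the last holds). Time passes only in rows, so rows that do not move let the fingers close. It gives the time, the measured TCP pose, the force and the opening at its end, in the units of the state.
- robot.read_state(): the state, without advancing time (a new reading comes with each control period).
- optics.capture(name): name is "side" or "top" or "wrist"; returns the picture (420x560x3 uint8, red, green, blue); there is no depth.
- optics.get_calibration(name): a dict with "camera_matrix" (3x3 intrinsics, pixels), "origin" and "attitude" of the camera in the world; the wrist camera has in their place "T_tool_cam" (4x4, takes a point from camera to tool coordinates, whose origin is the TCP and whose axes are the flange's). Camera axes: x right, y down, z forward; pixel columns grow to the right and rows downward; lengths in m; the calibration is good to about 2 mm. A picture is of the moment at which its call begins: read the wrist's pose just before it. get_calibration takes no time and is no camera call.
- robot.finish_job(): hands the job in, once; it reports no verdict.
The state is a dict: "t": time; "joint_positions": joint angles; "dq": joint speeds; "joint_efforts": joint torques, N m; "eef_pos": TCP position; "orientation": TCP orientation; "ft_force": force on the tool from outside, world axes, zero at the start; "ft_torque": the same for the moment, N m; "width": finger opening in m.
Only numpy, scipy, OpenCV 4.12 (cv2) and the standard library are available. Lean on these libraries where they do the work, as an engineer would, in place of code of your own. Each camera call takes 0.05 s, during which the arm holds its last target.

### The job

Load the new brass-necked canister into the weld fixture: two of its three nests still have a dark steel slug left at the bottom, so feel gently with the canister's foot for the one that is clear, without forcing it down on a slug. Push it fully home in the clear nest, past the drag of the spring ball, and let it go standing upright; keep it upright all the way and leave everything else on the table where it is.

Things in the scene. Friction and masses are not known exactly. Their poses are not given: they have to be found in the camera images.
- fixture: bare aluminium weld-fixture block fixed to the table, 100 (x) x 260 (y) x 55 mm (z), with three identical round upright nests in a row along its y axis at y = -80, 0, +80 mm. Origin: centre of its underside, z up. Each nest is a bore of 46 mm with a 2 mm chamfer, 40 mm deep
- base_plate: dark steel plate 100 x 290 x 15 mm under the block, fixed; its top, 15 mm above the table, is the floor of all three nests. Origin: centre of its underside. It takes whatever thrust is put on a nest floor or on a slug
- nest0 (a point): centre of the mouth of the nest at y = -80 mm of the fixture, level with the block's top, 55 mm above the table; z up, y along the row. All nests: a spring ball on the bore's +x side, 14 mm below the mouth, sticks out 3 mm and drags on what slides past (about 3 to 15 N either way), so a canister does not drop home by its weight but must be pushed
- nest1 (a point): the same for the middle nest. Two of the three nests, any two, hold a loose dark steel slug, a disc 42.6 mm across, one 12 and one 16 mm high, lying flat on the floor; the third is clear. A canister stopped by a slug stands 12 or 16 mm higher than one that is home
- nest2 (a point): the same for the nest at y = +80 mm
- canister_mid (a point): centre of the new canister, 55 mm above its foot, z towards the neck: stainless cylinder 44 mm across, 110 mm high, brass-banded neck 36 mm across (top 14 mm), about 0.3 kg, standing on the table. Grip it 20 to 30 mm above this point, on the straight part (which ends 37 mm above it), so the fingers stay clear of the block
- canister: the same canister, origin at the centre of its underside, which has a chamfer 3.5 mm wide and 5 mm high; home in a clear nest it lies 40 mm below the mouth
- done0_mid (a point): a finished collar, bystander: squat stainless cylinder 52 mm across, 64 mm high with a copper-coloured weld band; point at its centre
- done1_mid (a point): a finished collar, bystander: squat stainless cylinder 52 mm across, 64 mm high with a copper-coloured weld band; point at its centre
- done2_mid (a point): a finished collar, bystander: squat stainless cylinder 52 mm across, 64 mm high with a copper-coloured weld band; point at its centre
- hammer_grip (a point): hammer lying on the table, bystander; point on its handle
- wrench_grip (a point): wrench lying on the table, bystander; point on its handle
- wire_brush_grip (a point): brush lying on the table, bystander; point on its handle
- magnet_mid (a point): red holding magnet, block 60 x 45 x 25 mm, bystander; point at its centre
Not all that is in view belongs to the job. Leave any blue look-alike of the canister alone.

How it is judged:
By the outcome, as a careful person would: the job done as asked, in the order asked, and still so for the second after the job is handed in, with the robot touching nothing.
It also fails if it takes over 67 s, if anything falls off the work surface, if the arm or the gripper's body presses on something with over 40 N, if the wrist force passes 120 N, or if a joint passes its speed limit or range.

## Working session

There is one attempt and no reset: what is moved stays moved. The work goes in short steps, Python scripts to look and compute and a tool call to move; the robot and the scene stay as the last step left them, time stands still between calls to the robot, and variables do not carry over. Pictures are saved under pics/ and viewed, and the job is handed in when it is done.

Besides the shell and the picture viewer there is one more tool, called after ">>>" as name(argument=value, ...), one argument or row to a line, values as JSON. carry_out: Moves the arm, as the interface text tells. Its arguments: {"type":"object","properties":{"plan":{"type":"array","items":{"type":"array","items":{"type":"array","items":{"type":"number"}}}},"squeeze":{"type":"number"}},"required":["plan"]}

```bash
ls; mkdir -p pics; python3 - <<'E'
from rig import robot, optics
import cv2
for n in ("top","side"):
    im=optics.capture(n); cv2.imwrite(f"pics/{n}0.png",im[:,:,::-1]); print(n,optics.get_calibration(n))
print(optics.get_calibration("wrist")); print(robot.read_state())
E
```

```text
pics
top {'camera_matrix': array([[507.56990966,   0.        , 276.83354684],
       [  0.        , 507.56990966, 205.40900879],
       [  0.        ,   0.        ,   1.        ]]), 'origin': array([0.32405695, 0.01067409, 1.50338307]), 'attitude': array([ 0.06087873, -0.70389698,  0.70477233, -0.06417768])}
side {'camera_matrix': array([[392.85466466,   0.        , 279.2605321 ],
       [  0.        , 392.85466466, 212.31185147],
       [  0.        ,   0.        ,   1.        ]]), 'origin': array([0.0214435 , 0.84844282, 0.76795034]), 'attitude': array([ 0.13423101, -0.25315661,  0.85125897, -0.4396043 ])}
{'camera_matrix': array([[362.74160751,   0.        , 280.67041203],
       [  0.        , 362.74160751, 209.64033116],
       [  0.        ,   0.        ,   1.        ]]), 'T_tool_cam': array([[-1.82081404e-04, -9.54458203e-01, -2.98344609e-01,
         7.60666524e-02],
       [ 9.99998050e-01,  4.12908214e-04, -1.93127231e-03,
         6.68074689e-04],
       [ 1.96650764e-03, -2.98344379e-01,  9.54456266e-01,
        -1.42317744e-01],
       [ 0.00000000e+00,  0.00000000e+00,  0.00000000e+00,
         1.00000000e+00]])}
{'t': 0.1, 'joint_positions': array([-1.51530833e+00,  3.81125545e-01,  1.29815093e+00,  5.01971399e-05,
        1.46357502e+00, -2.15314797e-01]), 'dq': array([ 0.0002001 , -0.0006686 , -0.00446685, -0.00079222,  0.00012578,
       -0.00054685]), 'joint_efforts': array([ 2.94476646e-03, -4.49220085e+01, -2.31655651e+01, -2.14398851e-04,
        3.70425158e-03, -8.81667773e-06]), 'eef_pos': array([ 0.14711625, -0.52970113,  0.23078665]), 'orientation': array([-6.25418291e-04,  9.90847396e-01,  1.34985340e-01,  7.51185965e-05]), 'ft_force': array([-0.3746452 ,  0.59368579,  0.27717944]), 'ft_torque': array([-0.01433186, -0.01506334,  0.01700098]), 'width': 0.08567008797702452}
```

View pics/top0.png

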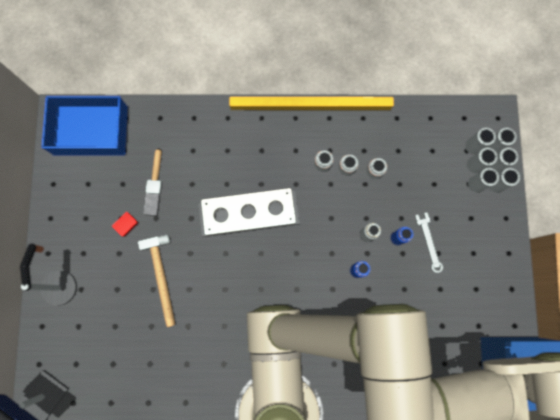

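View pics/side0.png

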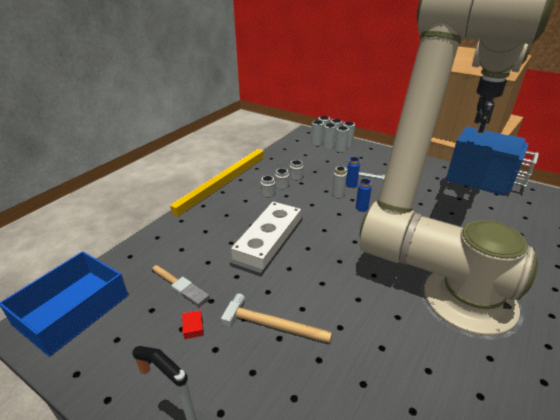

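The top view shows these things that could be taken for the canister:
- Steel cylinder at (372,231).
- Blue look-alikes at (402,235) and (361,269).
- Squat collars at (324,158), (349,163) and (377,167).
- Group of six tubes near (497,157).

By the description, the canister is the one at (372,231). The fixture is at about (248,211).

```bash
python3 - <<'E'
import cv2
a=cv2.imread("pics/top0.png"); b=cv2.imread("pics/side0.png")
c=lambda im,x,y,w,h,s: cv2.resize(im[y:y+h,x:x+w],None,fx=s,fy=s,interpolation=cv2.INTER_CUBIC)
cv2.imwrite("pics/c1.png",c(a,340,205,90,80,8)); cv2.imwrite("pics/c2.png",c(a,190,175,120,75,6.5)); cv2.imwrite("pics/c3.png",c(b,320,140,80,80,7))
cv2.imwrite("pics/c4.png",c(b,225,195,85,80,7))
E
```

```text
(no output)
```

View pics/c1.png

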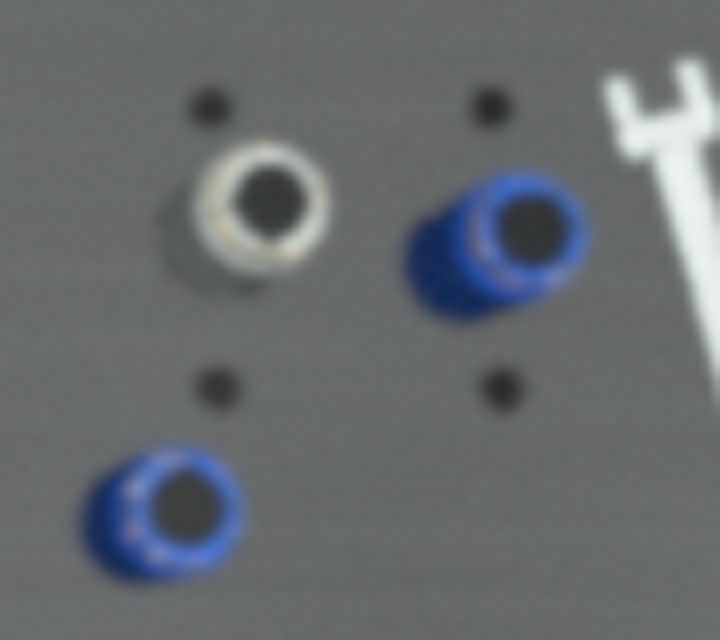

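View pics/c2.png

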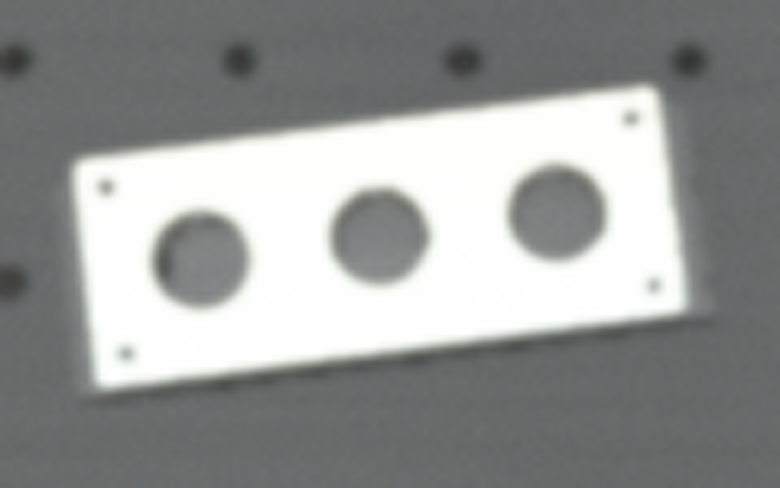

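View pics/c3.png

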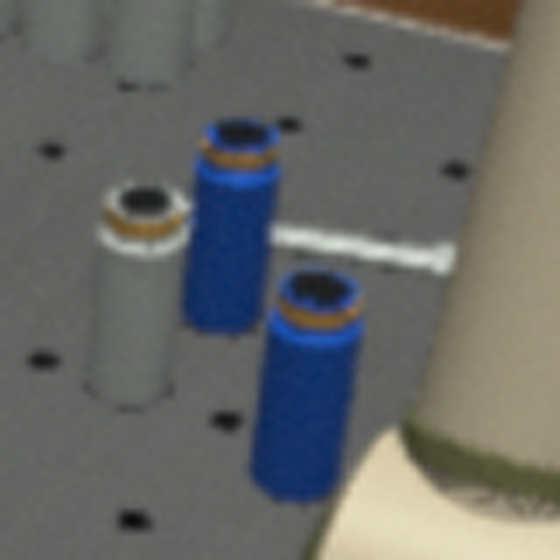

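View pics/c4.png

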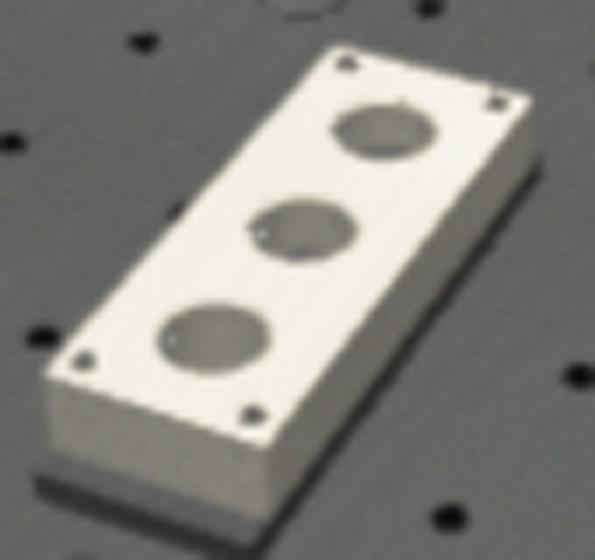

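```bash
cat > h.py <<'E'
import numpy as np
from scipy.spatial.transform import Rotation as R
from rig import robot, optics
def Rq(q): return R.from_quat([q[1],q[2],q[3],q[0]])
def pose(name,st=None):
    c=optics.get_calibration(name);K=c["camera_matrix"]
    if name!="wrist": return K,np.array(c["origin"]),Rq(c["attitude"]).as_matrix()
    st=st or robot.read_state(); T=np.eye(4);T[:3,:3]=Rq(st["orientation"]).as_matrix();T[:3,3]=st["eef_pos"]
    T=T@c["T_tool_cam"]; return K,T[:3,3],T[:3,:3]
def back(name,uv,z,st=None):
    K,o,A=pose(name,st); d=A@np.linalg.solve(K,[uv[0],uv[1],1]); return o+d*(z-o[2])/d[2]
def proj(name,p,st=None):
    K,o,A=pose(name,st); q=K@(A.T@(np.array(p)-o)); return q[:2]/q[2]
E
python3 - <<'E'
from h import *
np.set_printoptions(precision=4,suppress=True)
t=lambda x,y,ox,oy,s:(ox+(x+.5)/s-.5,oy+(y+.5)/s-.5)
for n,(x,y) in dict(a=(201,259),b=(379,236),c=(557,212)).items(): print(n,back("top",t(x,y,190,175,6.5),.055))
for x,y in [(75,160),(655,87),(687,310),(97,388)]: print("corner",back("top",t(x,y,190,175,6.5),.055))
for x,y in [(213,339),(303,230),(385,132)]: print("side nest",back("side",t(x,y,225,195,7),.055))
print("can top",back("top",t(270,201,340,205,8),.11),back("side",t(146,201,320,140,7),.11))
print("can foot side", back("side",t(130,398,320,140,7),0), back("side",t(130,380,320,140,7),0))
for n,z,p in (("d",.064,(324,158)),("d",.064,(349,163)),("d",.064,(377,167)),("blue",.11,(340+67-.5,205+28.5)),("blue",.11,(340+23,205+63))): print(n,back("top",p,z))
E
```

```text
a [0.5569 0.1664 0.055 ]
b [0.5672 0.0874 0.055 ]
c [0.578  0.0082 0.055 ]
corner [0.6018 0.2235 0.055 ]
corner [ 0.6349 -0.0358  0.055 ]
corner [ 0.5338 -0.0494  0.055 ]
corner [0.4994 0.2113 0.055 ]
side nest [0.5535 0.1713 0.055 ]
side nest [0.5641 0.092  0.055 ]
side nest [0.5743 0.0128 0.055 ]
can top [ 0.5049 -0.263   0.11  ] [ 0.5026 -0.2601  0.11  ]
can foot side [ 0.4981 -0.2533  0.    ] [ 0.5057 -0.2687  0.    ]
d [ 0.7227 -0.1348  0.064 ]
d [ 0.7076 -0.2077  0.064 ]
d [ 0.6955 -0.2893  0.064 ]
blue [ 0.4942 -0.3544  0.11  ]
blue [ 0.3996 -0.2311  0.11  ]
```

c1 and c3 confirm the choice: the steel canister with a brass band has its top at (373,230) in the top view. The blue ones are about 92 and 108 mm away. Before gripping, I'll look at the nests with the wrist camera.

>>> carry_out(
  plan=[
    [[0.038,-0.03,0,0,0,0,100],[0.038,-0.03,0,0,0,0,100],[0.038,-0.03,0,0,0,0,100],[0.038,-0.03,0,0,0,0,100],[0.038,-0.03,0,0,0,0,100],[0.038,-0.03,0,0,0,0,100],[0.038,-0.03,0,0,0,0,100],[0.038,-0.03,0,0,0,0,100],[0.038,-0.03,0,0,0,0,100],[0.038,-0.03,0,0,0,0,100]],
  ],
)

```text
t: 1.1
eef_pos: [0.4337, -0.1373, 0.2313]
orientation: [-0.0, 0.991, 0.135, -0.0]
ft_force: [1.0, -0.0, 0.7]
width: 0.085
```

>>> carry_out(
  plan=[
    [[0.038,-0.03,0,0,0,0,100],[0.038,-0.03,0,0,0,0,100],[0.038,-0.03,0,0,0,0,100],[0.038,-0.03,0,0,0,0,100],[0.038,-0.03,0,0,0,0,100],[0,0,0,0,0,0,100],[0,0,0,0,0,0,100]],
  ],
)

```text
t: 1.8
eef_pos: [0.5759, 0.0568, 0.2305]
orientation: [-0.0, 0.991, 0.136, -0.001]
ft_force: [0.5, -0.2, -0.0]
width: 0.0853
```

```bash
python3 - <<'E'
from h import *
import cv2,json
s=robot.read_state(); im=optics.capture("wrist"); cv2.imwrite("pics/w1.png",im[:,:,::-1])
print(s["t"],s["eef_pos"],s["orientation"],abs(s["dq"]).max(),s["ft_force"]); json.dump({k:(v.tolist() if hasattr(v,'tolist') else v) for k,v in s.items()},open("w1.json","w"))
E
```

```text
1.8 [0.57586577 0.05681882 0.23051412] [-6.18984487e-05  9.90724176e-01  1.35885891e-01 -7.92575359e-04] 0.03986468667668746 [ 0.46395694 -0.2082756  -0.04832798]
```

View pics/w1.png

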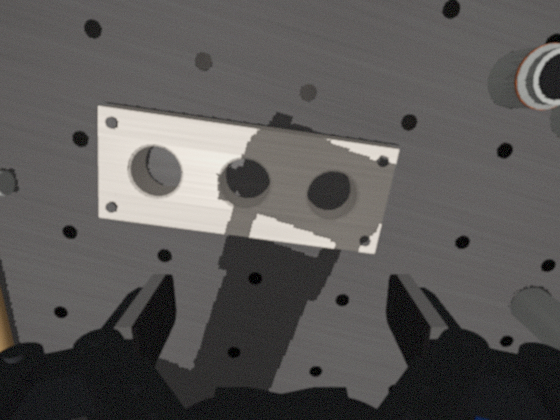

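```bash
python3 - <<'E'
import cv2,numpy as np
a=cv2.imread("pics/w1.png")[130:230,90:370]
a=np.clip(255*(a/255.)**.6,0,255).astype('uint8')
cv2.imwrite("pics/w1c.png",cv2.resize(a,None,fx=2.85,fy=2.85,interpolation=cv2.INTER_CUBIC))
for i,(x,y) in enumerate([(155,170),(246,178),(330,189)]):
    c=cv2.imread("pics/w1.png")[y-35:y+35,x-38:x+38]; c=np.clip(255*(c/255.)**.5,0,255).astype('uint8')
    c=cv2.resize(c,None,fx=3.5,fy=3.5,interpolation=cv2.INTER_CUBIC)
    row=c if i==0 else np.hstack([row,c])
cv2.imwrite("pics/w1d.png",row); print(row.shape)
E
```

```text
(245, 798, 3)
```

View pics/w1d.png

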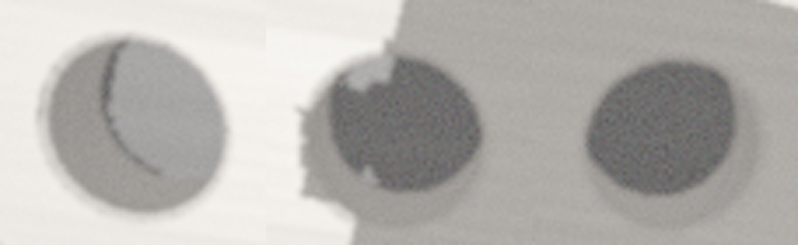

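View pics/w1c.png

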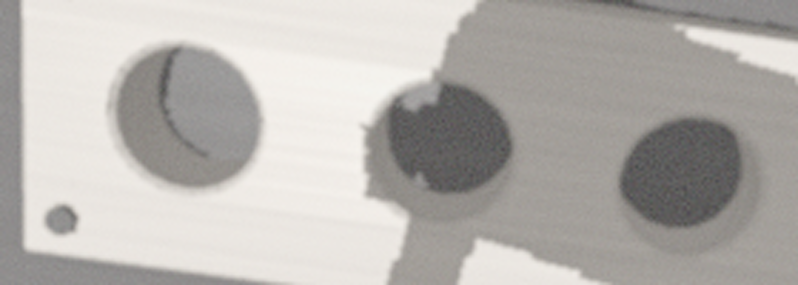

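```bash
cat > fit.py <<'E'
from h import *
import cv2,json
from scipy.optimize import least_squares
st=json.load(open("w1.json"))
loc=np.array([[ .05,.13],[.05,-.13],[-.05,-.13],[-.05,.13]])
px=np.array([(99,105),(399,149),(375,253),(98,217)])
def W(p,l,z): 
    c,s=np.cos(p[2]),np.sin(p[2]); return np.array([p[0]+c*l[0]-s*l[1],p[1]+s*l[0]+c*l[1],z])
f=lambda p:np.ravel([proj("wrist",W(p,l,.055),st)-q for l,q in zip(loc,px)])
r=least_squares(f,[.567,.087,.13]); print(r.x,r.fun.round(1))
p=r.x
for n,y in enumerate((-.08,0,.08)): print("nest",n,W(p,(0,y),.055))
im=cv2.imread("pics/w1.png"); im=np.clip(255*(im/255.)**.5,0,255).astype('uint8'); S=6
out=[]
for n,y in ((2,.08),(1,0),(0,-.08)):
    c=proj("wrist",W(p,(0,y),.055),st); x0,y0=int(c[0])-22,int(c[1])-35
    x0=int(c[0])-32
    t=cv2.resize(im[y0:y0+65,x0:x0+64],None,fx=4.1,fy=4.1,interpolation=cv2.INTER_CUBIC)
    t0=t.copy()
    for z,rad,col in ((.055,.025,(0,0,255)),(.053,.023,(0,160,255)),(.015,.023,(0,255,0)),(.027,.0213,(255,255,0)),(.031,.0213,(255,0,255))):
        pts=[(proj("wrist",W(p,(rad*np.cos(a),y+rad*np.sin(a)),z),st)-[x0,y0]+.5)*4.1-.5 for a in np.linspace(0,6.28,60)]
        cv2.polylines(t,[np.int32(np.round(pts))],True,col,1)
    out.append(np.vstack([t0,t]))
o=np.hstack(out); print(o.shape); cv2.imwrite("pics/fit1.png",o)
E
python3 fit.py
```

```text
[0.56792392 0.08808936 0.13091548] [-0.9  0.2  0.4 -0.  -0.5  0.2  1.  -0.4]
nest 0 [0.57836727 0.00877393 0.055     ]
nest 1 [0.56792392 0.08808936 0.055     ]
nest 2 [0.55748057 0.16740478 0.055     ]
(532, 786, 3)
```

View pics/fit1.png

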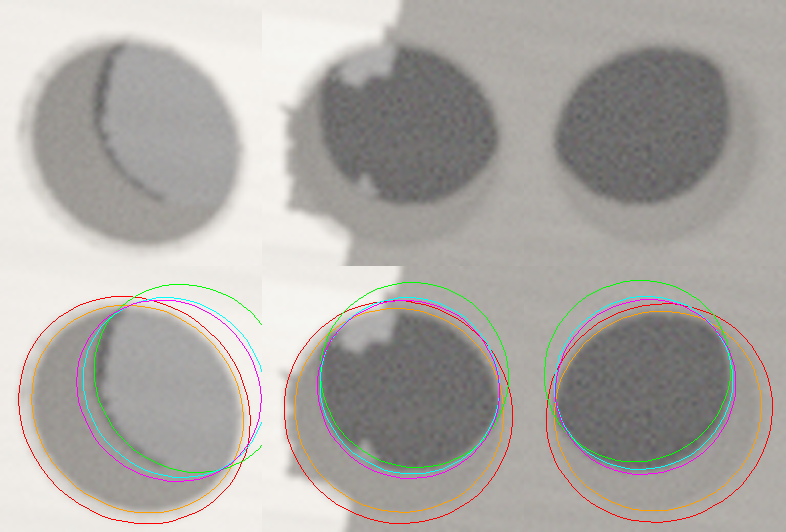

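The wrist view fits the block model within 1 px: nest 2 at image (155,170), nest 1 at (246,178), nest 0 at (330,189). In nest 2 the visible wall seems to run down to the plate floor, so nest 2 is a good first one to feel. Now the canister.

>>> carry_out(
  plan=[
    [[-0.022,0.041,0,0,0,0,100],[-0.022,0.041,0,0,0,0,100],[-0.022,0.041,0,0,0,0,100],[-0.022,0.041,0,0,0,0,100],[-0.022,0.041,0,0,0,0,100],[-0.022,0.041,0,0,0,0,100],[-0.022,0.041,0,0,0,0,100],[0,0,0,0,0,-8.5,100],[0,0,0,0,0,-8.5,100],[0,0,0,0,0,-8.5,100]],
  ],
)

```text
t: 2.85
eef_pos: [0.5028, -0.263, 0.2315]
orientation: [-0.0, 0.936, 0.352, -0.0]
ft_force: [0.2, -0.2, 0.1]
width: 0.0854
```

>>> carry_out(
  plan=[
    [[0,0,0,0,0,0,100],[0,0,0,0,0,0,100]],
  ],
)

```text
t: 3.05
eef_pos: [0.5036, -0.2621, 0.2315]
orientation: [0.0, 0.938, 0.348, -0.0]
ft_force: [0.1, 0.9, -0.1]
width: 0.0856
```

```bash
python3 - <<'E'
from h import *
import cv2,json
s=robot.read_state(); im=optics.capture("wrist"); im=im[:,:,::-1].copy(); cv2.imwrite("pics/w2.png",im)
print(s["t"],s["eef_pos"],s["orientation"],abs(s["dq"]).max(),proj("wrist",(.504,-.262,.11),s),proj("wrist",(.504,-.262,.0),s)); json.dump({k:(v.tolist() if hasattr(v,'tolist') else v) for k,v in s.items()},open("w2.json","w"))
E
```

```text
3.05 [ 0.50356115 -0.26213506  0.23152624] [ 4.53931595e-05  9.37565870e-01  3.47807758e-01 -2.26859668e-05] 0.0091980960263742 [280.83549178 200.9823703 ] [281.04267767 172.08888507]
```

View pics/w2.png

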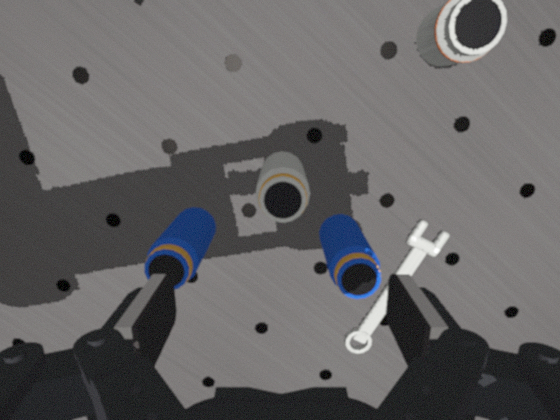

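```bash
python3 - <<'E'
from h import *
import cv2,json
st=json.load(open("w2.json"))
im=cv2.imread("pics/w2.png")[140:230,245:320]; cv2.imwrite("pics/w2c.png",cv2.resize(im,None,fx=6.5,fy=6.5,interpolation=cv2.INTER_CUBIC))
print(back("wrist",(283,200),.11,st))
print(R.from_matrix(Rq(st["orientation"]).as_matrix()).apply([0,0,1]))
E
```

```text
[ 0.50565224 -0.26273594  0.11      ]
[-1.09629905e-05 -1.00898865e-04 -9.99999995e-01]
```

View pics/w2c.png

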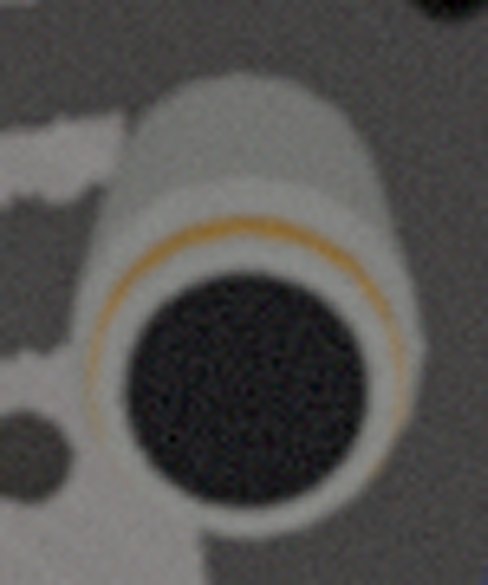

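The disc at (282.5,199) puts the canister at (0.5055, -0.2625). The blue ones lie clear of the fingers, so I go down and grip.

>>> carry_out(
  plan=[
    [[0.0012,0.0015,0.03,0,0,0,100],[0,0,0.035,0,0,0,100],[0,0,0.035,0,0,0,100],[0,0,0.03,0,0,0,100],[0,0,0.02,0,0,0,100],[0,0,0.0135,0,0,0,100],[0,0,0.01,0,0,0,100],[0,0,0,0,0,0,100],[0,0,0,0,0,0,100]],
  ],
)

```text
t: 4.0
eef_pos: [0.5064, -0.2622, 0.0584]
orientation: [0.0, 0.937, 0.35, 0.0]
ft_force: [1.2, -0.4, 1.4]
width: 0.0852
```

```bash
python3 - <<'E'
from h import *
import cv2
s=robot.read_state(); im=optics.capture("wrist")[:,:,::-1]; cv2.imwrite("pics/w3.png",im)
print(s["t"],s["eef_pos"],s["ft_force"],s["width"],proj("wrist",(.5055,-.2625,.11),s),proj("wrist",np.append(s["eef_pos"][:2],.11),s))
E
```

```text
4.0 [ 0.50642295 -0.26217503  0.05836076] [ 1.20118977 -0.40930893  1.35397034] 0.08520369556620257 [278.02284861 362.94061507] [279.21151354 360.43319735]
```

View pics/w3.png

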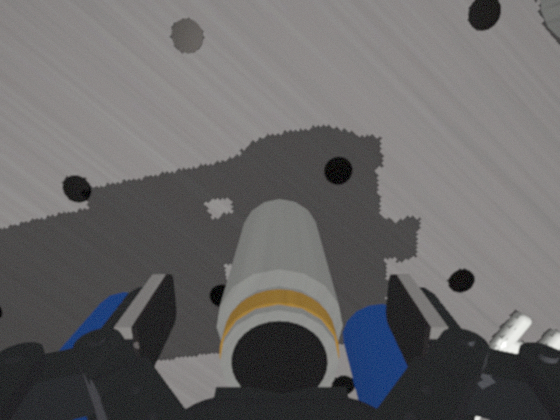

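The canister's mouth, at (280,358), is centred between the pads. Closing.

>>> carry_out(
  plan=[
    [[0,0,0,0,0,0,55],[0,0,0,0,0,0,45],[0,0,0,0,0,0,40],[0,0,0,0,0,0,30],[0,0,0,0,0,0,30],[0,0,0,0,0,0,30],[0,0,0,0,0,0,30],[0,0,0,0,0,0,30]],
  ],
  squeeze=70,
)

```text
t: 4.85
eef_pos: [0.5063, -0.2619, 0.0586]
orientation: [0.0, 0.937, 0.35, 0.0]
ft_force: [-1.7, 0.8, 4.8]
width: 0.0423
```

```bash
python3 - <<'E'
from h import *
s=robot.read_state(); print(s["t"],s["eef_pos"],s["ft_force"],s["ft_torque"],s["width"])
E
```

```text
4.85 [ 0.50631577 -0.26193544  0.05855272] [-1.7262216   0.82062765  4.76226114] [ 0.2802792   0.26274189 -0.03833442] 0.04232950819495075
```

>>> carry_out(
  plan=[
    [[0,0,-0.01,0,0,0,30],[0,0,-0.02,0,0,0,30],[0,0,-0.03,0,0,0,30],[0,0,-0.03,0,0,0,30],[0,0,-0.02,0,0,0,30],[0,0,-0.01,0,0,0,30],[0,0,0,0,0,0,30],[0,0,0,0,0,0,30]],
  ],
)

```text
t: 5.65
eef_pos: [0.5058, -0.2616, 0.1768]
orientation: [-0.001, 0.937, 0.35, -0.0]
ft_force: [-0.2, -0.1, -2.2]
width: 0.0424
```

```bash
python3 - <<'E'
from h import *
import cv2,json
s=robot.read_state(); im=optics.capture("wrist")[:,:,::-1]; cv2.imwrite("pics/w4.png",im)
im=optics.capture("side")[:,:,::-1]; cv2.imwrite("pics/s4.png",cv2.resize(im[80:230,280:430],None,fx=4,fy=4,interpolation=cv2.INTER_CUBIC))
print(s["t"],s["eef_pos"],s["orientation"],s["ft_force"],s["ft_torque"],s["width"])
M=Rq(s["orientation"]).as_matrix(); d=np.array([.5575-.0005,.1674,0])-[s["eef_pos"][0],s["eef_pos"][1],0]
print(d, M.T@d)
E
```

```text
5.65 [ 0.50582661 -0.26161451  0.17678536] [-8.51289536e-04  9.36630045e-01  3.50318708e-01 -4.87852563e-04] [-0.20011543 -0.05231476 -2.22031016] [-0.00799264  0.02649717  0.01426389] 0.04237697006709394
[0.05117339 0.42901451 0.        ] [ 0.32014904 -0.29013194  0.00046022]
```

View pics/w4.png

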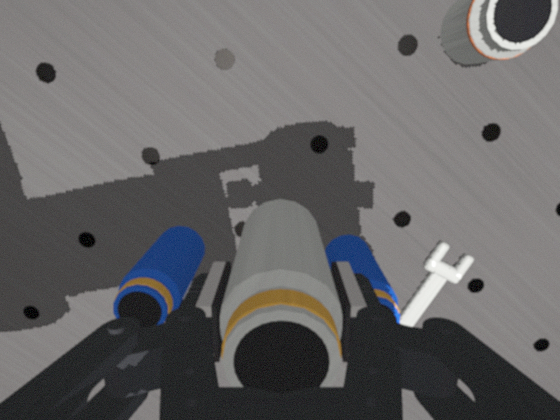

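View pics/s4.png

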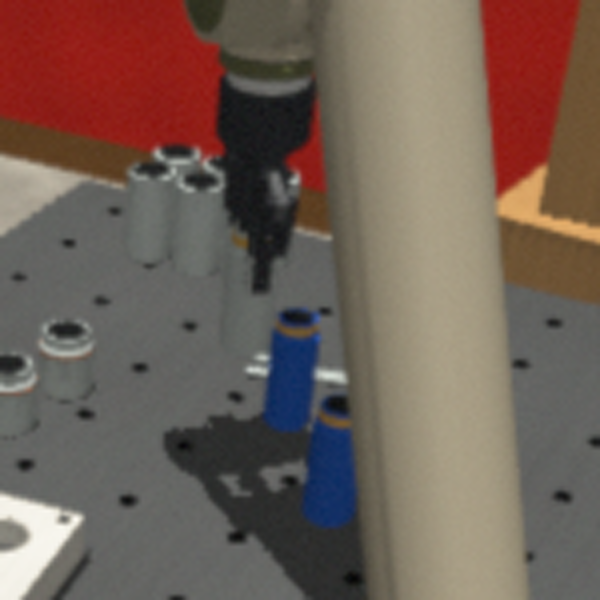

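The canister is held upright and unslipped (mouth still near (281,357)). Moving above nest 2.

>>> carry_out(
  plan=[
    [[0.02,-0.018,0,0,0,0,30],[0.035,-0.032,0,0,0,0,30],[0.035,-0.032,0,0,0,0,30],[0.035,-0.032,0,0,0,0,30],[0.035,-0.032,0,0,0,0,30],[0.035,-0.032,0,0,0,0,30],[0.035,-0.032,0,0,0,0,30],[0.035,-0.031,0,0,0,0,30],[0.035,-0.031,0,0,0,0,30],[0.02,-0.018,0,0,0,0,30]],
  ],
)

```text
t: 6.75
eef_pos: [0.5569, 0.1701, 0.1767]
orientation: [-0.001, 0.936, 0.351, -0.001]
ft_force: [0.9, -1.5, -2.8]
width: 0.0427
```

>>> carry_out(
  plan=[
    [[0,0,0.01,0,0,0,30],[0,0,0.01,0,0,0,30],[0,0,0.01,0,0,0,30],[0,0,0,0,0,0,30],[0,0,0,0,0,0,30]],
  ],
)

```text
t: 7.25
eef_pos: [0.5575, 0.166, 0.1476]
orientation: [-0.0, 0.937, 0.35, -0.0]
ft_force: [-0.0, -0.1, -2.3]
width: 0.0425
```

```bash
python3 - <<'E'
from h import *
import cv2,json
s=robot.read_state(); im=optics.capture("wrist")[:,:,::-1].copy(); cv2.imwrite("pics/w5.png",im)
json.dump({k:(v.tolist() if hasattr(v,'tolist') else v) for k,v in s.items()},open("w5.json","w"))
print(s["t"],s["eef_pos"],s["orientation"],s["ft_force"],s["ft_torque"],s["width"])
M=Rq(s["orientation"]).as_matrix(); d=np.array([.5575,.1674,0])-[s["eef_pos"][0],s["eef_pos"][1],0]
print(d, M.T@d, back("wrist",(281,357),s["eef_pos"][2]+.0515,s))
th=np.linspace(0,6.28,80)
def circ(c,r,z,col):
    pts=[proj("wrist",(c[0]+r*np.cos(a),c[1]+r*np.sin(a),z),s) for a in th]; cv2.polylines(im,[np.int32(np.round(pts))],True,col,1)
circ((.5575,.1674),.023,.055,(0,0,255)); circ((.5679,.0881),.023,.055,(0,0,255))
f=s["eef_pos"][2]-.0585
circ(s["eef_pos"],.022,f+.005,(0,255,0)); circ(s["eef_pos"],.018,f+.11,(0,255,0))
cv2.imwrite("pics/w5o.png",im)
E
```

```text
7.25 [0.55747417 0.16600122 0.14760603] [-7.18143063e-05  9.36860663e-01  3.49702747e-01 -2.87027674e-04] [-5.96662045e-04 -1.14721013e-01 -2.25862815e+00] [-0.00884429  0.03165773  0.01795373] 0.04254187983019951
[2.58332359e-05 1.39877835e-03 0.00000000e+00] [ 9.36058103e-04 -1.03973239e-03 -1.07774273e-07] [0.5587373  0.16630995 0.19910603]
```

View pics/w5o.png

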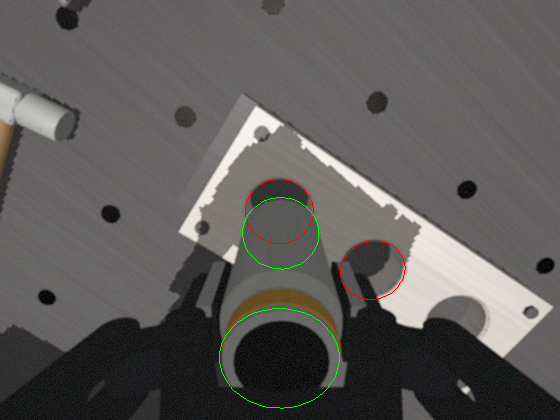

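```bash
python3 - <<'E'
import cv2,numpy as np
o=[]
for f in ("w5","w5o"):
    a=cv2.imread(f"pics/{f}.png")[165:280,225:325]; a=np.clip(255*(a/255.)**.6,0,255).astype('uint8'); o.append(cv2.resize(a,None,fx=4,fy=4,interpolation=cv2.INTER_CUBIC))
cv2.imwrite("pics/w5z.png",np.hstack(o))
E
```

```text
(no output)
```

View pics/w5z.png

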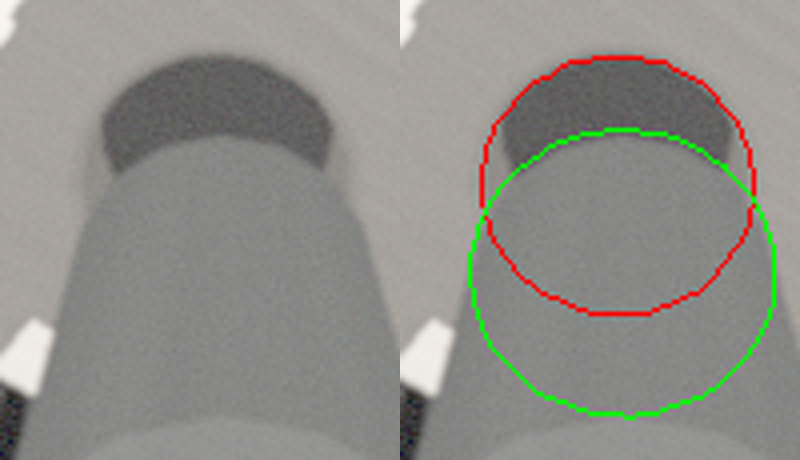

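The overlay matches the nest rim. The canister foot sits about 1 mm behind in tool x, so I correct that and go down to the mouth.

>>> carry_out(
  plan=[
    [[0.0018,-0.001,0,0,0,0,30],[0,0,0.01,0,0,0,30],[0,0,0.01,0,0,0,30],[0,0,0.007,0,0,0,30],[0,0,0.003,0,0,0,30],[0,0,0,0,0,0,30],[0,0,0,0,0,0,30]],
  ],
)

```text
t: 8.0
eef_pos: [0.5582, 0.1688, 0.118]
orientation: [0.0, 0.937, 0.35, 0.0]
ft_force: [-0.4, -0.6, -3.2]
width: 0.0426
```

```bash
cat > look.py <<'E'
from h import *
import cv2,json,sys
n=sys.argv[1]; N=np.array([float(sys.argv[2]),float(sys.argv[3])])
s=robot.read_state(); im=optics.capture("wrist")[:,:,::-1].copy(); a0=im.copy()
print(s["t"],s["eef_pos"],s["orientation"],s["ft_force"],s["ft_torque"],s["width"])
M=Rq(s["orientation"]).as_matrix(); ax=s["eef_pos"]-.0009*M[:,0]
print("axis-nest err in tool:",M.T@np.append(N-ax[:2],0))
th=np.linspace(0,6.28,80)
def circ(c,r,z,col):
    pts=[proj("wrist",(c[0]+r*np.cos(a),c[1]+r*np.sin(a),z),s)*4 for a in th]; cv2.polylines(big,[np.int32(np.round(pts))],True,col,1)
big=cv2.resize(im,None,fx=4,fy=4,interpolation=cv2.INTER_CUBIC); b0=big.copy()
circ(N,.023,.055,(0,0,255)); circ(N,.025,.055,(0,128,255)); circ(ax,.022,s["eef_pos"][2]-.0585+.005,(0,255,0))
c=np.hstack([b0[600:1120,900:1300],big[600:1120,900:1300]]); cv2.imwrite(f"pics/{n}.png",np.clip(255*(c/255.)**.6,0,255).astype('uint8'))
E
python3 look.py w6 .5575 .1674
```

```text
8.0 [0.55824655 0.16883731 0.11796372] [3.10974273e-05 9.36623520e-01 3.50337477e-01 1.80480597e-04] [-0.36176331 -0.61303552 -3.15289449] [-0.00361785  0.02292703 -0.02737426] 0.04259372967050757
axis-nest err in tool: [-6.06554404e-04  5.94551737e-04 -8.20299855e-08]
```

View pics/w6.png

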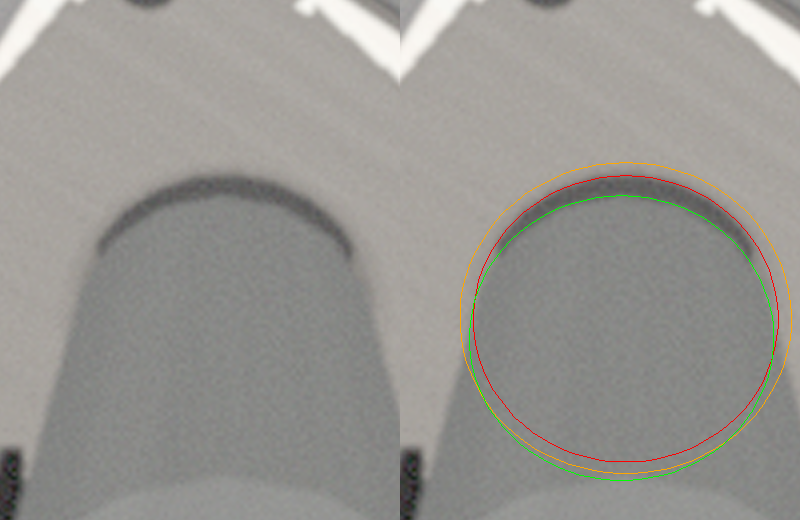

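The crescent gap is even, and alignment is within about 0.6 mm. Entering the mouth slowly.

>>> carry_out(
  plan=[
    [[-0.0005,0.0005,0.002,0,0,0,30],[0,0,0.003,0,0,0,30],[0,0,0.003,0,0,0,30],[0,0,0.003,0,0,0,30],[0,0,0.003,0,0,0,30],[0,0,0,0,0,0,30]],
  ],
)

```text
t: 8.65
eef_pos: [0.5578, 0.1681, 0.1033]
orientation: [-0.0, 0.937, 0.35, -0.0]
ft_force: [0.1, -0.3, -2.9]
width: 0.0426
```

>>> carry_out(
  plan=[
    [[0,0,0.002,0,0,0,30],[0,0,0.002,0,0,0,30],[0,0,0.002,0,0,0,30],[0,0,0,0,0,0,30]],
  ],
)

```text
t: 9.05
eef_pos: [0.5577, 0.1681, 0.0975]
orientation: [-0.0, 0.937, 0.35, -0.0]
ft_force: [-1.2, 0.1, -3.4]
width: 0.0426
```

>>> carry_out(
  plan=[
    [[0,0,0.002,0,0,0,30],[0,0,0.0015,0,0,0,30],[0,0,0,0,0,0,30]],
  ],
)

```text
t: 9.35
eef_pos: [0.5574, 0.1681, 0.0938]
orientation: [-0.0, 0.937, 0.35, -0.001]
ft_force: [-3.2, 1.0, -4.7]
width: 0.0425
```

>>> carry_out(
  plan=[
    [[0,0,0.001,0,0,0,30],[0,0,0.001,0,0,0,30],[0,0,0.001,0,0,0,30],[0,0,0,0,0,0,30]],
  ],
)

```text
t: 9.75
eef_pos: [0.5577, 0.1681, 0.091]
orientation: [-0.0, 0.937, 0.35, -0.001]
ft_force: [-4.0, -0.5, -3.4]
width: 0.0423
```

>>> carry_out(
  plan=[
    [[0,0,0.001,0,0,0,30],[0,0,0.001,0,0,0,30],[0,0,0,0,0,0,30]],
  ],
)

```text
t: 10.05
eef_pos: [0.5578, 0.1681, 0.0891]
orientation: [-0.0, 0.937, 0.35, -0.0]
ft_force: [-5.1, -1.2, -2.7]
width: 0.0423
```

>>> carry_out(
  plan=[
    [[0,0,0.001,0,0,0,30],[0,0,0,0,0,0,30]],
  ],
)

```text
t: 10.25
eef_pos: [0.5577, 0.1681, 0.088]
orientation: [-0.0, 0.937, 0.35, -0.0]
ft_force: [-4.1, -0.6, -2.4]
width: 0.0427
```

>>> carry_out(
  plan=[
    [[0,0,0.001,0,0,0,30],[0,0,0,0,0,0,30]],
  ],
)

```text
t: 10.45
eef_pos: [0.5578, 0.1681, 0.0871]
orientation: [-0.0, 0.937, 0.35, -0.0]
ft_force: [-4.7, -0.2, -2.8]
width: 0.0425
```

>>> carry_out(
  plan=[
    [[0,0,0.001,0,0,0,30],[0,0,0,0,0,0,30]],
  ],
)

```text
t: 10.65
eef_pos: [0.5578, 0.1681, 0.086]
orientation: [-0.0, 0.937, 0.35, -0.0]
ft_force: [-4.6, -0.6, -3.2]
width: 0.0424
```

>>> carry_out(
  plan=[
    [[0,0,0.001,0,0,0,30],[0,0,0,0,0,0,30]],
  ],
)

```text
t: 10.85
eef_pos: [0.5578, 0.1681, 0.0851]
orientation: [-0.0, 0.937, 0.35, -0.0]
ft_force: [-4.2, -0.5, -1.2]
width: 0.0426
```

>>> carry_out(
  plan=[
    [[0,0,0.001,0,0,0,30],[0,0,0,0,0,0,30]],
  ],
)

```text
t: 11.05
eef_pos: [0.5578, 0.1681, 0.0842]
orientation: [-0.0, 0.937, 0.35, -0.0]
ft_force: [-5.6, -0.2, -0.7]
width: 0.0427
```

>>> carry_out(
  plan=[
    [[0,0,0.001,0,0,0,30],[0,0,0,0,0,0,30]],
  ],
)

```text
t: 11.25
eef_pos: [0.5577, 0.1681, 0.0831]
orientation: [-0.0, 0.937, 0.35, -0.0]
ft_force: [-4.7, -0.8, -2.3]
width: 0.0419
```

>>> carry_out(
  plan=[
    [[0,0,0.001,0,0,0,30],[0,0,0,0,0,0,30]],
  ],
)

```text
t: 11.45
eef_pos: [0.5578, 0.1681, 0.0821]
orientation: [-0.0, 0.937, 0.35, -0.0]
ft_force: [-5.9, -0.4, -2.5]
width: 0.0426
```

The foot is past both slug heights with no reaction, so nest 2 is clear. Pushing on toward the floor.

>>> carry_out(
  plan=[
    [[0,0,0.002,0,0,0,30],[0,0,0.002,0,0,0,30],[0,0,0.0015,0,0,0,30],[0,0,0,0,0,0,30]],
  ],
)

```text
t: 11.85
eef_pos: [0.5577, 0.168, 0.0765]
orientation: [-0.0, 0.937, 0.35, -0.0]
ft_force: [-4.3, -0.7, -2.9]
width: 0.0426
```

>>> carry_out(
  plan=[
    [[0,0,0.001,0,0,0,30],[0,0,0,0,0,0,30]],
  ],
)

```text
t: 12.05
eef_pos: [0.5577, 0.1681, 0.0755]
orientation: [-0.0, 0.937, 0.35, -0.0]
ft_force: [-5.2, -0.5, -2.1]
width: 0.0424
```

>>> carry_out(
  plan=[
    [[0,0,0.001,0,0,0,30],[0,0,0,0,0,0,30]],
  ],
)

```text
t: 12.25
eef_pos: [0.5578, 0.1681, 0.0746]
orientation: [-0.0, 0.937, 0.35, -0.0]
ft_force: [-5.6, -1.0, -2.8]
width: 0.0422
```

>>> carry_out(
  plan=[
    [[0,0,0.001,0,0,0,30],[0,0,0,0,0,0,30]],
  ],
)

```text
t: 12.45
eef_pos: [0.5579, 0.1681, 0.0737]
orientation: [-0.0, 0.937, 0.35, -0.0]
ft_force: [-5.4, -0.6, -2.1]
width: 0.0423
```

>>> carry_out(
  plan=[
    [[0,0,0.0007,0,0,0,30],[0,0,0,0,0,0,30]],
  ],
)

```text
t: 12.65
eef_pos: [0.558, 0.1681, 0.0736]
orientation: [0.0, 0.937, 0.35, 0.0]
ft_force: [-6.7, -1.1, 2.6]
width: 0.0424
```

>>> carry_out(
  plan=[
    [[0,0,0.0007,0,0,0,30],[0,0,0,0,0,0,30]],
  ],
)

```text
t: 12.85
eef_pos: [0.5581, 0.1682, 0.0736]
orientation: [0.0, 0.937, 0.35, 0.0]
ft_force: [-7.8, -1.1, 8.9]
width: 0.0423
```

Floor contact came at TCP z 0.0736, exactly the home height. One more small push, then I release.

>>> carry_out(
  plan=[
    [[0,0,0.001,0,0,0,30],[0,0,0,0,0,0,30]],
  ],
)

```text
t: 13.05
eef_pos: [0.5582, 0.1682, 0.0736]
orientation: [0.0, 0.937, 0.35, 0.001]
ft_force: [-11.5, -0.2, 16.3]
width: 0.0426
```

>>> carry_out(
  plan=[
    [[0,0,-0.0012,0,0,0,30],[0,0,0,0,0,0,30],[0,0,0,0,0,0,60],[0,0,0,0,0,0,80],[0,0,0,0,0,0,100],[0,0,0,0,0,0,100],[0,0,0,0,0,0,100],[0,0,0,0,0,0,100],[0,0,0,0,0,0,100]],
  ],
)

```text
t: 13.95
eef_pos: [0.5581, 0.1681, 0.0726]
orientation: [0.0, 0.937, 0.35, 0.0]
ft_force: [-0.4, -0.7, 0.4]
width: 0.0858
```

```bash
python3 - <<'E'
from h import *
import cv2
s=robot.read_state(); im=optics.capture("wrist")[:,:,::-1]; cv2.imwrite("pics/w7.png",im)
print(s["t"],s["eef_pos"],s["ft_force"],s["width"])
E
```

```text
13.95 [0.55809964 0.16810541 0.07262881] [-0.44521348 -0.6901618   0.42505956] 0.08584541196179014
```

View pics/w7.png

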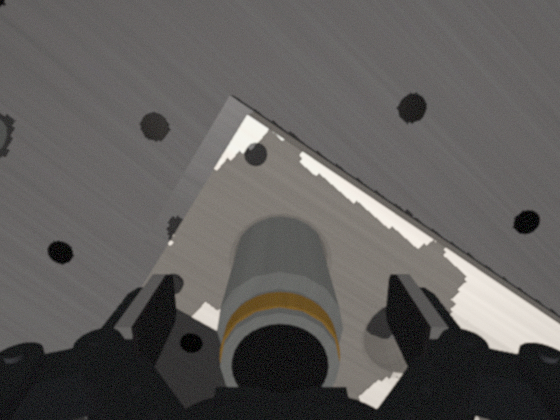

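The canister stands at (280,360), clear of the open fingers. I rise straight up and back off.

>>> carry_out(
  plan=[
    [[0,0,-0.01,0,0,0,100],[0,0,-0.02,0,0,0,100],[0,0,-0.03,0,0,0,100],[0,0,-0.04,0,0,0,100],[0,0,-0.04,0,0,0,100],[0,0,-0.03,0,0,0,100],[0,0,0,0,0,0,100],[0,0,0,0,0,0,100]],
  ],
)

```text
t: 14.8
eef_pos: [0.5579, 0.1681, 0.2432]
orientation: [0.0, 0.937, 0.35, 0.001]
ft_force: [-0.3, 0.2, -0.2]
width: 0.0856
```

```bash
python3 - <<'E'
from h import *
import cv2
s=robot.read_state(); im=optics.capture("wrist")[:,:,::-1].copy()
th=np.linspace(0,6.28,80)
for z,r,col in ((.125,.018,(0,255,0)),(.137,.018,(255,255,0)),(.055,.023,(0,0,255))):
    cv2.polylines(im,[np.int32([np.round(proj("wrist",(.5575+r*np.cos(a),.1674+r*np.sin(a),z),s)) for a in th])],True,col,1)
cv2.imwrite("pics/w8.png",im)
b=optics.capture("side")[:,:,::-1]; c=cv2.resize(b[150:290,210:350],None,fx=4,fy=4,interpolation=cv2.INTER_CUBIC)
cv2.imwrite("pics/s8.png",c); print(s["t"],s["eef_pos"],s["ft_force"])
cv2.imwrite("pics/s8f.png",b)
for z in (.055,.125,.137): print(z,(proj("side",(.5555,.1705,z))-[210,150]+.5)*4)
E
```

```text
14.8 [0.55787949 0.16810788 0.24319167] [-0.25430547  0.24425608 -0.24525199]
0.055 [180.42273121 372.39604458]
0.125 [176.09930743 293.3045218 ]
0.137 [175.32524491 279.1440354 ]
```

View pics/w8.png

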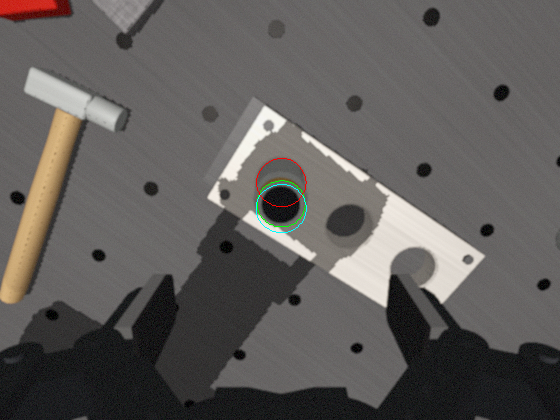

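View pics/s8.png

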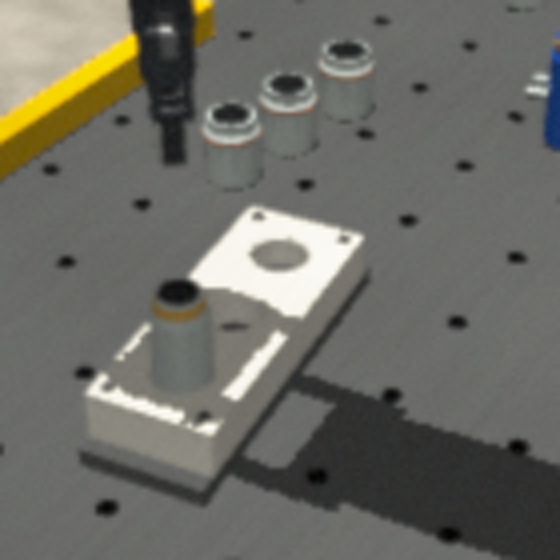

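View pics/s8f.png

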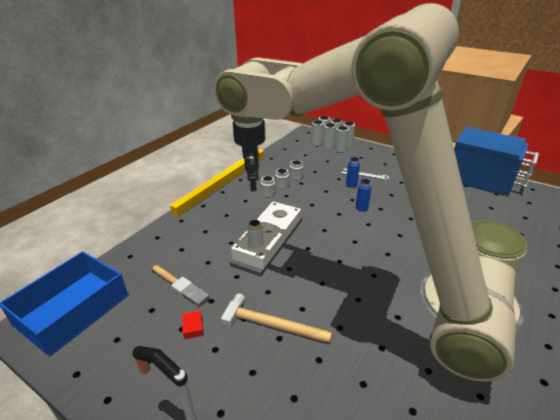

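In the side view the canister's top is at crop (180,291). Home predicts 293, and a 12 mm slug would give 279. It stands upright, and nothing else has moved. Handing in.

```bash
python3 -c "
from rig import robot
print(robot.finish_job())"
```

```text
the job is handed in; nothing more can be done
None
```

The brass-necked canister is fully home and upright in nest 2 (y = +80 mm). I let it go and handed the job in at about 15 s. No verdict was reported.

- **Choice of nest:** The wrist picture suggested nest 2 was clear, so I felt it first and never tried the other two. I went down in 1–2 mm steps, and the foot passed both slug heights with no upward reaction.
- **Seating:** The spring ball showed only as a side load of about 5 N. The floor came at tool height z 0.0736, against 0.0735 predicted for home. I pressed to about 16 N, released, and rose straight up.
- **Last checks:** In the side view the canister's top is within half a pixel of the home height; a 12 mm slug would have put it about 3 pixels higher. The hammer, brush, magnet, collars, wrench and blue look-alikes appear where they were, by eye in the side view. The gripper is clear, with no force on it.
- **Disagreement:** The first top and side estimates of the nest positions differed by about 3–5 mm. I worked from the wrist-camera fit instead, which matched the block within 1 pixel.

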